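# Clear the mallet and set up a block on the carving stand

## Task

Take the mallet that was left on the carving stand off first, and lower it gently, flat and wholly inside, into the long shallow tool tray. Then lower the carving block (no dropping) onto the stand's disc between the two wooden cheeks, carved face up, its ends flush with the ends of the cheeks to within a centimetre. Last, turn the disc counter-clockwise by its knob until it clicks into the sprung catch with the knob beside it, leaving the block in place, and leave the turned figure, the cup and the offcut that stand about where they are.

Things in the scene. Friction and masses are not known exactly. Their poses are not given: they have to be found in the camera images.
- mallet: square-headed wooden mallet, at first lying across the tops of the stand's two cheeks. Origin: on the head's underside below the balance point; z up as it lies. Head 100 x 62 x 56 mm (x, y, z), from x = -36 to +64 mm; round handle 26 mm thick, axis 28 mm above the underside, running on to x = -166 mm. 0.2 to 0.42 kg.
- mallet_head (a point): middle of the head's free end face: 64 mm along the mallet's +x from its origin, 28 mm above the underside.
- mallet_end (a point): tip of the handle: 166 mm along the mallet's -x from its origin, 28 mm above the underside.
- tray: the tool tray: fixed, empty, open sheet-steel tray, 280 x 150 mm outside (x, y), walls 5 mm thick and 20 mm high, floor 5 mm thick. Origin: centre of its underside, on the bench. The mallet may lie in it either way round.
- block: the carving block: pale wood, 60 x 44 x 50 mm (x, y, z), a mask carved on top. Origin: centre of its underside. It starts in the holder, where only its long sides are free (grip across y); in the stand the cheeks hide those, so it must be held across its ends (x): put it on the bench in between and take it the other way. Either end may lead. 0.07 to 0.12 kg.
- holder: where the block starts: fixed wooden channel, base 104 x 120 mm (x, y), 6 mm thick, two rails 18 mm thick, tops 56 mm above the bench, at its -x and +x sides, 67 mm apart inside, running along y; open at both y ends. The block stands on the base, its x across the channel. Origin: centre of its underside.
- stand: the carving stand's fixed steel foot, 170 mm across. Origin: on the turning axis, on the bench. Its +x points to the sprung catch: a steel housing 32 mm wide, 137 to 181 mm from the axis, 38 mm high, with a ball that bears towards the disc's rim.
- disc (a joint): angle of the disc (rad), counter-clockwise from above positive, -0.6 to 2.3. 0: channel between the cheeks along the stand's x, knob on its -y side. 1.571: in the catch, knob nearest the housing. About 0.15 rad before and after it the ball rides over a steel bump on the rim (some 5 to 10 N at the knob). It stays where it is left; friction about 2 N at the knob.
- disc_seat (a point): centre of the disc's top face, 40 mm above the bench, where the block's underside goes; axes turn with the disc. Wooden disc, 220 mm across. On it two cheeks, 60 mm long (x), 14 mm thick, 60 mm high (tops 100 mm above the bench), 52 mm apart inside; the channel between them is open at both x ends.
- knob_top (a point): top of the knob: upright round wooden knob, fixed on the disc, 22 mm thick and 60 mm tall, 85 mm from the turning axis on the disc's -y side; its top is 100 mm above the bench.
- figure: bystander, to be left alone: small turned wooden figure, round foot 48 mm across, 78 mm tall, standing. Origin: centre of its underside.
- cup: bystander, to be left alone: small wooden cup, 52 mm across the rim, 55 mm tall, standing. Origin: centre of its underside.
- offcut: bystander, to be left alone: wooden offcut, 46 x 34 x 22 mm (its x, y, z), lying flat. Origin: centre of its underside.
Mind the look-alikes: they are no part of the job. What is shaped like the block but red is not meant.

How it is judged:
On the way, in this order (a step that is already met when the one before it is completed fails the run):
1. the mallet is lowered into the tray: wholly inside, flat, within 12 mm of the tray's floor while still held (x of mallet_head in the frame of tray between -0.137 and 0.137 m and y of mallet_head in the frame of tray between -0.072 and 0.072 m and x of mallet_end in the frame of tray between -0.137 and 0.137 m and y of mallet_end in the frame of tray between -0.072 and 0.072 m and angle between mallet's own z axis and vertical below 0.12 rad and z of mallet in the frame of tray below 0.017 m and contact force between the fingers and mallet above 0.3 N), for 0.05 s.
2. the block is lowered between the cheeks: within 6 mm of the disc while still held, carved face up (x of block in the frame of disc_seat between -0.012 and 0.012 m and y of block in the frame of disc_seat between -0.008 and 0.008 m and z of block in the frame of disc_seat between -0.004 and 0.006 m and angle between the x axis of block and the x axis of disc_seat, either way round below 0.2 rad and angle between block's own z axis and vertical below 0.1 rad and contact force between the fingers and block above 0.3 N), for 0.05 s.
3. with the block in place the disc is turned into the catch (x of block in the frame of disc_seat between -0.012 and 0.012 m and y of block in the frame of disc_seat between -0.008 and 0.008 m and z of block in the frame of disc_seat between -0.004 and 0.006 m and angle between the x axis of block and the x axis of disc_seat, either way round below 0.2 rad and angle between block's own z axis and vertical below 0.1 rad and value of joint disc between 1.511 and 1.631 rad), for 0.2 s.
At the end, for the whole second after the job is handed in: The mallet lies flat (within 0.12 rad) and wholly inside the tray, on its floor; the block stands upright, carved face up, on the disc between the cheeks, within 12 mm of centred along the channel; the disc is in the catch (1.571 +- 0.06 rad); all at rest (x of mallet_head in the frame of tray between -0.137 and 0.137 m and y of mallet_head in the frame of tray between -0.072 and 0.072 m and x of mallet_end in the frame of tray between -0.137 and 0.137 m and y of mallet_end in the frame of tray between -0.072 and 0.072 m and angle between mallet's own z axis and vertical below 0.12 rad and z of mallet in the frame of tray below 0.01 m and x of block in the frame of disc_seat between -0.012 and 0.012 m and y of block in the frame of disc_seat between -0.008 and 0.008 m and z of block in the frame of disc_seat between -0.004 and 0.004 m and angle between the x axis of block and the x axis of disc_seat, either way round below 0.2 rad and angle between block's own z axis and vertical below 0.1 rad and value of joint disc between 1.511 and 1.631 rad and linear speed of each of mallet, block below 0.02 m/s and velocity of joint disc between -0.05 and 0.05 rad/s); the robot touches nothing.
It fails at once if a bystander (figure, cup, offcut) is moved by more than 20 mm (distance of any of figure, cup, offcut from where it was at the start of the episode above 0.02 m).
It also fails if it takes over 72 s, if anything falls off the work surface, if the arm or the gripper's body presses on something with over 40 N, if the wrist force passes 120 N, or if a joint passes its speed limit or range.

## Robot

A 7-joint arm with a two-finger parallel gripper is mounted at the origin on the work surface. World frame = base frame: x ahead of the robot, y to its left, z up, the work surface at z = 0. Lengths are in m, angles in rad, forces in N, time in s.
With the tool pointing down it reaches from about 0.35 to 0.9 m from the base axis. Payload 8.1 kg.
Tool frame: the origin (TCP) lies on the centre line of the jaws, within the pads' length; the fingertips stand 19 mm ahead of it and the grasp point (between the pads) is the TCP (arm.tip_reach is the distance from the TCP to the fingertips, in m); z points along the fingers, y is the line along which they close (so a half turn about z gives the same grasp; the last joint's range is limited). The gripper opens to 92 mm and grips with 3 to 60 N. Pads are 19 mm wide; open, the fingers measure 130 mm over their backs; the gripper's body (75 mm by 190 mm) begins 47 mm behind the grasp point.
Start: joints at [-1.241, 0.434, 0.025, 1.573, -0.012, 1.134, -0.075], TCP at [0.262, 0.567, 0.246] pointing down, gripper open.
Joint ranges: [-2.62, 2.62], [-0.44, 2.09], [-1.27, 1.32], [0.08, 2.57], [-1.32, 4.46], [0.12, 2], [-2.74, 2.74]. Speed limits (rad/s): [2.22, 2.22, 3.01, 3.01, 3.14, 3.14, 3.14].

## Interface

Orientations are given as a rotation vector (axis times angle).
In Python, from cell import arm gives the robot as it stands.
- The arm moves only by the tool arm_command, never from a script. Its argument "targets" is a list that holds one entry, the list of rows, each a list of 6 numbers: the shift along the tool's x, y, z in m, then the turn, a rotation vector about the tool's x, y, z in rad. A call has 1 to 10 rows; each row shifts and turns the commanded pose from where the row before left it, along the tool's axes as they then stand; what a row does not reach is not made up. A row lasts 1/8 s, in which the tool goes at most 62.5 mm and 10.7 degrees, less where a joint would pass 70% of its speed; a pose out of reach is approached as far as the arm can. A call with a gripper value outside its range is refused whole. "jaw" is the finger opening in m, from 0 to 0.0918, set as the call begins (left out, the last holds). The fingers move at their own pace and stop on an object; "newtons" is the grip in N (left out, the last holds). Time passes only in rows, so rows that do not move let the fingers close. It gives the time, the measured TCP pose, the force, the opening and the grip force at its end, in the units of the state.
- arm.observe(): the state, without advancing time (a new reading comes with each control period).
- arm.get_image(name): name is "scene" or "top" or "wrist"; returns a dict with "pixels" (420x560x3 uint8, red, green, blue), "z_map" (420x560 float32, m along the optical axis (not along the pixel's ray), 0 where there is no reading), "fx", "fy", "cx", "cy" (pixels), "xyz" and "rotation" of the camera in the world; the wrist camera has in their place "T_tool_cam" (4x4, takes a point from camera to tool coordinates, whose origin is the TCP and whose axes are the flange's). Camera axes: x right, y down, z forward; pixel columns grow to the right and rows downward; lengths in m; the calibration is good to about 2 mm. A picture is of the moment at which its call begins: read the wrist's pose just before it.
- arm.sign_off(): hands the job in; it is judged then, once.
The state is a dict: "clock": time; "joints": joint angles; "dq": joint speeds; "joint_efforts": joint torques, N m; "position": TCP position; "ee_rot": TCP orientation; "force": force on the tool from outside, world axes, zero at the start; "ft_torque": the same for the moment, N m; "width": opening from 0.0 (shut) to 1.0 (fully open); "gripper_force": force on a finger pad.
Only numpy, scipy, OpenCV 4.12 (cv2) and the standard library are available. Lean on these libraries where they do the work, as an engineer would, in place of code of your own. Each camera call takes 0.05 s, during which the arm holds its last target. There are 200 camera calls.

## Working session

There is one attempt and no reset: what is moved stays moved. The work goes in short steps, Python scripts to look and compute and a tool call to move; the robot and the scene stay as the last step left them, time stands still between calls to the robot, and variables do not carry over. Pictures are saved under pics/ and viewed, at most 10 in all, crops included, and the job is handed in when it is done.

Besides the shell and the picture viewer there is one more tool, called by a JSON object that holds its "api" and its "payload". arm_command: Moves the arm, as the interface text tells. Its arguments: {"type":"object","properties":{"targets":{"type":"array","items":{"type":"array","items":{"type":"array","items":{"type":"number"}}}},"jaw":{"type":"number"},"newtons":{"type":"number"}},"required":["targets"]}

```bash
mkdir -p pics; ls
cat > h.py <<'E'
import numpy as np, cv2
from scipy.spatial.transform import Rotation as R
from cell import arm
def cam(name):
    s=arm.observe(); im=arm.get_image(name)
    if 'T_tool_cam' in im:
        T=np.eye(4);T[:3,:3]=R.from_rotvec(s['ee_rot']).as_matrix();T[:3,3]=s['position'];T=T@np.array(im['T_tool_cam'])
    else:
        T=np.eye(4);r=np.array(im['rotation']);T[:3,:3]=r if r.shape==(3,3) else R.from_rotvec(r).as_matrix();T[:3,3]=im['xyz']
    return im,T
def cloud(im,T):
    z=im['z_map'];v,u=np.mgrid[:z.shape[0],:z.shape[1]]
    p=np.stack([(u-im['cx'])/im['fx']*z,(v-im['cy'])/im['fy']*z,z],-1)
    return p@T[:3,:3].T+T[:3,3]
def save(im,n): cv2.imwrite('pics/'+n,im['pixels'][:,:,::-1])
E
python3 - <<'E'
from h import *
s=arm.observe();print({k:np.round(v,3) for k,v in s.items()})
for n in ('top','scene'):
    im,T=cam(n);save(im,n+'0.png');np.savez(n+'0.npz',px=im['pixels'],P=cloud(im,T),z=im['z_map']);print(n,im['fx'],T.round(3))
E
```

```text
pics
{'clock': np.float64(0.0), 'joints': array([-1.241,  0.435,  0.025,  1.574, -0.012,  1.134, -0.075]), 'dq': array([ 0.001,  0.001,  0.   , -0.001, -0.001,  0.003, -0.001]), 'joint_efforts': array([ 3.0000e-03, -6.6785e+01,  9.8700e-01, -3.1447e+01, -6.0000e-02,
        4.3000e-02,  0.0000e+00]), 'position': array([0.262, 0.567, 0.245]), 'ee_rot': array([-6.750e-01, -3.068e+00,  2.000e-03]), 'force': array([ 0.47 ,  0.05 , -0.361]), 'ft_torque': array([-0.035, -0.031,  0.017]), 'gripper_force': np.float64(0.0), 'width': np.float64(1.0)}
top 438.49437651408294 [[-1.200e-02 -9.810e-01  1.940e-01  2.820e-01]
 [-1.000e+00  1.100e-02 -8.000e-03 -1.000e-03]
 [ 5.000e-03 -1.940e-01 -9.810e-01  1.276e+00]
 [ 0.000e+00  0.000e+00  0.000e+00  1.000e+00]]
scene 481.74456076338396 [[ 2.030e-01  6.400e-01 -7.410e-01  1.597e+00]
 [ 9.790e-01 -1.320e-01  1.540e-01 -2.350e-01]
 [ 1.000e-03 -7.570e-01 -6.540e-01  1.072e+00]
 [ 0.000e+00  0.000e+00  0.000e+00  1.000e+00]]
```

View pics/top0.png

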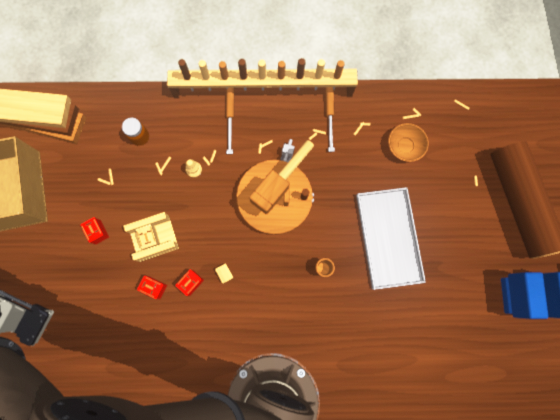

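View pics/scene0.png

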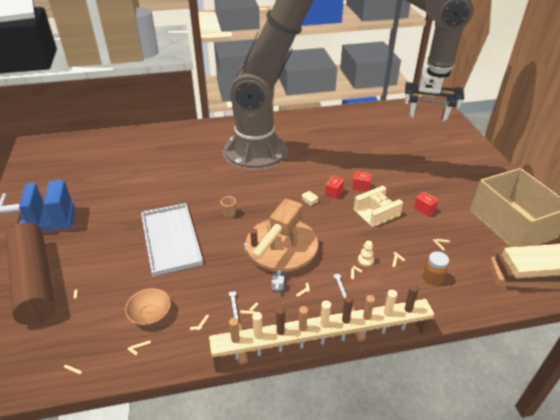

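The top view shows the mallet on the stand at about (275,190), the catch housing at (288,150), the tray at (390,238) and the holder with the block at (151,237). The figure is at (193,169), the cup at (324,267) and the offcut at (224,273).

Run:
```python
from h import *
d=np.load('top0.npz');P=d['P'];px=d['px'];hsv=cv2.cvtColor(px,cv2.COLOR_RGB2HSV)
print('bench z',np.median(P[300:330,100:130,2]))
def reg(u0,u1,v0,v1,zl,zh,name,extra=None):
    m=np.zeros(P.shape[:2],bool);m[v0:v1,u0:u1]=1
    m&=(P[...,2]>zl)&(P[...,2]<zh)
    if extra is not None:m&=extra
    q=P[m];
    if len(q)<5:print(name,len(q));return
    r=cv2.minAreaRect(q[:,:2].astype(np.float32)*1000)
    print(name,len(q),'mean',q.mean(0).round(4),'rect',np.round(r[0],1),np.round(r[1],1),round(r[2],1),'z med',np.median(q[:,2]).round(4))
    return q
reg(345,435,175,300,.012,.03,'tray walls')
reg(230,325,120,240,.14,.175,'mallet head')
reg(230,325,120,240,.118,.14,'mallet handle')
reg(225,325,150,240,.03,.048,'disc')
reg(270,300,135,165,.025,.06,'housing')
reg(120,185,205,265,.045,.075,'holder top+block')
reg(295,320,185,210,.08,.11,'knob?')
reg(280,295,190,215,.06,.11,'cheek?')
reg(180,210,155,185,.03,.09,'fig');reg(310,340,255,280,.02,.07,'cup');reg(212,236,262,285,.012,.03,'offcut')
a=cv2.resize(px[130:250,215:330],None,fx=5,fy=5,interpolation=cv2.INTER_CUBIC)
b=cv2.resize(px[205:265,115:195],None,fx=2.5,fy=2.5,interpolation=cv2.INTER_CUBIC)
o=np.zeros((600,800,3),np.uint8);o[:600,:575]=a;o[:150,580:780]=b
zz=P[130:250,215:330,2];zz=(np.clip(zz,0,.18)/.18*255).astype(np.uint8);zz=cv2.applyColorMap(cv2.resize(zz,None,fx=1.9,fy=1.9,interpolation=0),cv2.COLORMAP_JET)
o[160:160+zz.shape[0],578:578+zz.shape[1]]=zz[:,:222]
cv2.imwrite('pics/c1.png',o[...,::-1])
```

```text
bench z 0.00101690274280275
tray walls 647 mean [ 0.4462 -0.3471  0.0186] rect [ 446.3 -345.7] [280.2 152. ] 6.6 z med 0.0189
mallet head 1051 mean [ 0.568  -0.0077  0.1535] rect [605.6 -36.5] [ 62.4 228.7] 50.8 z med 0.1554
mallet handle 315 mean [ 0.6236 -0.0588  0.1347] rect [598.8 -44. ] [ 56.9 229.9] 46.5 z med 0.1365
disc 3178 mean [ 0.5592 -0.012   0.0403] rect [570.4  -9.6] [227.  218.7] 24.4 z med 0.0403
housing 214 mean [ 0.6949 -0.043   0.038 ] rect [691.9 -43.3] [ 42.2 100. ] 49.6 z med 0.0384
holder top+block 974 mean [0.4513 0.3432 0.0563] rect [452.7 340.8] [103.9 120.1] 18.6 z med 0.0566
knob? 56 mean [ 0.5618 -0.0958  0.0982] rect [562.7 -96.1] [19.8 20.2] 46.2 z med 0.0987
cheek? 75 mean [ 0.5487 -0.0433  0.0962] rect [550.7 -46.3] [23.1 36.5] 49.6 z med 0.0996
fig 135 mean [0.6541 0.227  0.0571] rect [656.4 227. ] [28.7 34.9] 46.8 z med 0.0526
cup 140 mean [ 0.3616 -0.1528  0.0475] rect [ 359.7 -148.4] [49.9 47.5] 89.6 z med 0.0529
offcut 201 mean [0.3479 0.1343 0.0225] rect [348.2 134.7] [45.5 34. ] 28.1 z med 0.0225
```

View pics/c1.png

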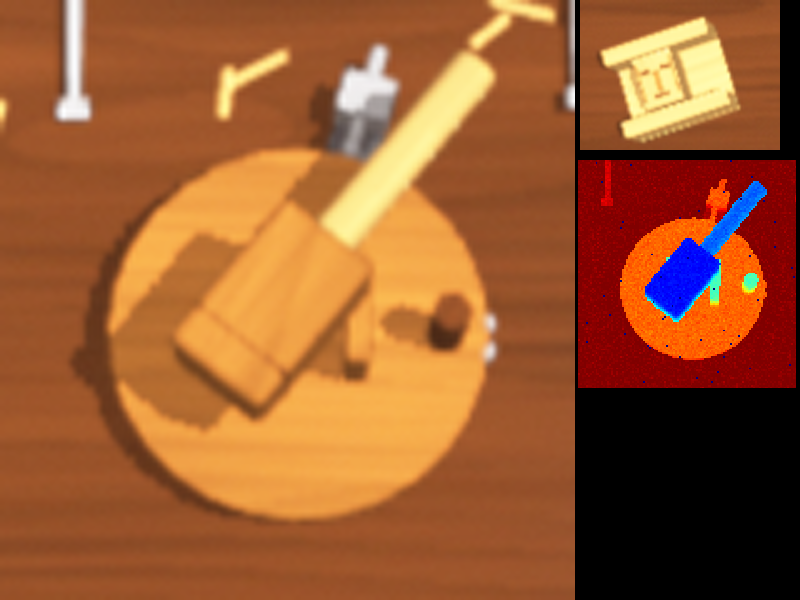

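The crop shows the disc centred near (295,335). The mallet lies diagonally with its handle up and to the right, and the knob is to the right at (450,320). The housing is at the top (365,90), and the block sits between the rails near the left end of the holder.

```bash
cat >> h.py <<'E'
def wrap(a,p=np.pi): return (a+p/2)%p-p/2
def go(xyz,ydeg,p=180):
    "print turn about tool z and then the shift in the turned tool frame; ydeg = wanted world direction of tool y"
    s=arm.observe();M=R.from_rotvec(s['ee_rot']).as_matrix();cur=np.degrees(np.arctan2(M[1,1],M[0,1]))
    t=-wrap(np.radians(ydeg-cur),np.radians(p))     # tool z is down
    M2=M@R.from_rotvec([0,0,t]).as_matrix()
    fix=R.from_matrix(M.T@(R.from_matrix(np.array([M[:,0]-[0,0,M[2,0]],M[:,1]-[0,0,M[2,1]],[0,0,-1]]).T)).as_matrix()).as_rotvec()
    d=np.asarray(xyz)-s['position']
    print('pos',s['position'].round(4),'ycur',cur.round(1),'turn z',t.round(3),'shift after turn',(M2.T@d).round(4),'shift before turn',(M.T@d).round(4),'tiltfix',fix.round(3),'j',np.round(s['joints'],2),'t',round(float(s['clock']),2))
E
python3 - <<'E'
from h import *
d=np.load('top0.npz');P=d['P'];m=np.zeros(P.shape[:2],bool);m[120:240,230:325]=1
rr=np.hypot(P[...,0]-.567,P[...,1]+.011)
h=P[m&(P[...,2]>.151)&(P[...,2]<.17)];r=cv2.minAreaRect((h[:,:2]*1000).astype(np.float32));print('head',r)
n=P[m&(P[...,2]>.115)&(P[...,2]<.145)];l=cv2.fitLine((n[:,:2]*1000).astype(np.float32),cv2.DIST_HUBER,0,.01,.01).ravel();print('handle',l)
allp=P[m&(P[...,2]>.118)];c=np.array(r[0])
a=np.array(l[:2]);pr=(allp[:,:2]*1000-c)@a;print('ext along handle dir',a,np.percentile(pr,[0,.5,99.5,100]))
# housing
hs=P[m&(P[...,2]>.025)&(P[...,2]<.06)&(rr>.125)];r=cv2.minAreaRect((hs[:,:2]*1000).astype(np.float32));print('hous',r,hs.mean(0))
# disc rim circle fit
e=m&(P[...,2]>.033)&(P[...,2]<.046)&(rr<.118)
cn=max(cv2.findContours(e.astype(np.uint8),0,cv2.CHAIN_APPROX_NONE)[0],key=len)[:,0]
q=P[cn[:,1],cn[:,0],:2];
for _ in range(5):
    s=np.linalg.lstsq(np.c_[2*q,np.ones(len(q))],(q**2).sum(1),rcond=None)[0];c0=s[:2];rad=np.sqrt(s[2]+c0@c0);res=np.hypot(*(q-c0).T)-rad;q=q[abs(res)<max(.002,2*np.std(res)) ] if _<4 else q
print('disc',c0,rad,len(q))
# holder
m[:]=0;m[200:270,115:190]=1
g=P[m&(P[...,2]>.05)&(P[...,2]<.065)]
th=np.radians(18.6);ex=np.array([np.cos(th),np.sin(th)]);ey=np.array([-ex[1],ex[0]])
x=(g[:,:2]-[.4527,.3408])@ex;y=(g[:,:2]-[.4527,.3408])@ey
b=abs(x)<.028;print('block y range',np.percentile(y[b],[1,3,50,97,99]),'x gaps',np.histogram(x[abs(y-np.median(y[b]))<.018],np.arange(-.056,.057,.004)))
from h import go
E
```

```text
head ((556.106201171875, 3.603252410888672), (61.43039321899414, 99.93240356445312), 50.3565788269043)
handle [ 8.1711239e-01 -5.7647836e-01  6.3585468e+02 -6.6414314e+01]
ext along handle dir [ 0.8171124  -0.57647836] [-221.3390907  -221.3390907   176.14385582  179.42803507]
hous ((713.5972900390625, -54.33695983886719), (31.48574447631836, 54.586185455322266), 72.435546875) [ 0.71062933 -0.05363433  0.0368052 ]
disc [ 0.56253578 -0.01388647] 0.10298350678149526 263
block y range [-0.01268777 -0.01239432  0.00812047  0.02937959  0.03085575] x gaps (array([ 0, 16, 22, 17, 19, 13, 11, 18, 18, 19, 21, 14, 21, 18, 19, 19, 18,
       17, 16, 19, 18, 15, 17, 19, 19, 16, 15,  0]), array([-5.60000000e-02, -5.20000000e-02, -4.80000000e-02, -4.40000000e-02,
       -4.00000000e-02, -3.60000000e-02, -3.20000000e-02, -2.80000000e-02,
       -2.40000000e-02, -2.00000000e-02, -1.60000000e-02, -1.20000000e-02,
       -8.00000000e-03, -4.00000000e-03, -4.85722573e-17,  4.00000000e-03,
        8.00000000e-03,  1.20000000e-02,  1.60000000e-02,  2.00000000e-02,
        2.40000000e-02,  2.80000000e-02,  3.20000000e-02,  3.60000000e-02,
        4.00000000e-02,  4.40000000e-02,  4.80000000e-02,  5.20000000e-02,
        5.60000000e-02]))
```

```bash
python3 -c "
from h import *
go([.567,-.0053,.235],50.4)"
```

```text
pos [0.262 0.567 0.245] ycur 65.2 turn z 0.258 shift after turn [-0.5998 -0.2465  0.0106] shift before turn [-0.5169 -0.3915  0.0106] tiltfix [-0.001  0.     0.   ] j [-1.24  0.44  0.02  1.57 -0.01  1.13 -0.08] t 0.1
```

{"api": "arm_command", "payload": {"targets": [[[0,0,0,0,0,0.129],[0,0,0,0,0,0.129],[-0.05,-0.0205,0,0,0,0],[-0.05,-0.0205,0,0,0,0],[-0.05,-0.0205,0,0,0,0],[-0.05,-0.0205,0,0,0,0],[-0.05,-0.0205,0,0,0,0],[-0.05,-0.0205,0,0,0,0],[-0.05,-0.0205,0,0,0,0],[-0.05,-0.0205,0,0,0,0]]], "jaw": 0.0918, "newtons": 30}}

```text
clock: 1.35
position: [0.4664, 0.1844, 0.2456]
ee_rot: [-1.063, -2.956, 0.0]
force: [0.2, 0.5, -0.1]
width: 0.999
gripper_force: 0.0
```

{"api": "arm_command", "payload": {"targets": [[[-0.05,-0.0205,0,0,0,0],[-0.05,-0.0205,0,0,0,0],[-0.05,-0.0205,0.005,0,0,0],[-0.05,-0.0205,0.005,0,0,0],[0,0,0,0,0,0],[0,0,0,0,0,0]]]}}

```text
clock: 2.1
position: [0.5674, -0.0041, 0.2353]
ee_rot: [-1.064, -2.955, 0.0]
force: [-0.2, 0.9, -0.4]
width: 1.001
gripper_force: 0.0
```

```bash
python3 -c "
from h import *
go([.567,-.0053,.130],50.4)
im,T=cam('wrist');save(im,'w1.png');P=cloud(im,T)
print(T.round(3))
m=(P[...,2]>.151)&(P[...,2]<.17)&(abs(P[...,0]-.57)<.12)&(abs(P[...,1])<.12)
h=P[m];print(cv2.minAreaRect((h[:,:2]*1000).astype(np.float32)),len(h),np.median(h[:,2]))
"
```

```text
pos [ 0.5674 -0.0041  0.2353] ycur 50.4 turn z 0.0 shift after turn [-0.0006 -0.0011  0.1053] shift before turn [-0.0006 -0.0011  0.1053] tiltfix [-0.    -0.001 -0.   ] j [-0.35  0.36  0.35  1.75 -0.14  1.06  0.93] t 2.1
[[ 0.638  0.746  0.191  0.514]
 [ 0.77  -0.618 -0.159  0.039]
 [-0.     0.248 -0.969  0.374]
 [ 0.     0.     0.     1.   ]]
((555.228515625, 5.0615234375), (61.73188018798828, 92.88380432128906), 50.60966491699219) 13523 0.1557903088615975
```

{"api": "arm_command", "payload": {"targets": [[[0,0,0.035,0,0,0],[0,0,0.035,0,0,0],[0,0,0.02,0,0,0],[0,0,0.015,0,0,0],[0,0,0,0,0,0]]]}}

```text
clock: 2.78
position: [0.5672, -0.0036, 0.1301]
ee_rot: [-1.061, -2.955, 0.001]
force: [-0.8, -0.4, 0.6]
width: 1.003
gripper_force: 0.0
```

{"api": "arm_command", "payload": {"targets": [[[0,0,0,0,0,0],[0,0,0,0,0,0],[0,0,0,0,0,0],[0,0,0,0,0,0],[0,0,0,0,0,0]]], "jaw": 0.04, "newtons": 35}}

```text
clock: 3.4
position: [0.568, -0.0045, 0.1311]
ee_rot: [1.064, 2.955, 0.001]
force: [-1.6, 0.7, 5.0]
width: 0.674
gripper_force: 35.0
```

{"api": "arm_command", "payload": {"targets": [[[0,0,-0.01,0,0,0],[0,0,-0.02,0,0,0],[0,0,-0.02,0,0,0],[0,0,-0.02,0,0,0],[0,0,-0.01,0,0,0]]]}}

```text
clock: 4.03
position: [0.568, -0.0046, 0.2119]
ee_rot: [1.064, 2.955, 0.001]
force: [0.0, 0.1, -1.8]
width: 0.672
gripper_force: 35.0
```

```bash
python3 -c "
from h import *
go([.3956,-.3516,.12],96.6)
im,T=cam('top');save(im,'t2.png');P=cloud(im,T);np.savez('top1.npz',px=im['pixels'],P=P)
"
```

```text
pos [ 0.568  -0.0046  0.2119] ycur 50.4 turn z -0.806 shift after turn [ 0.2113 -0.3249  0.0917] shift before turn [-0.0882 -0.3774  0.0917] tiltfix [0.001 0.001 0.   ] j [-0.34  0.38  0.35  1.78 -0.15  1.01  0.94] t 4.03
```

{"api": "arm_command", "payload": {"targets": [[[0,0,0,0,0,-0.161],[0,0,0,0,0,-0.161],[0,0,0,0,0,-0.161],[0,0,0,0,0,-0.161],[0,0,0,0,0,-0.162],[0.0264,-0.0406,0,0,0,0],[0.0264,-0.0406,0,0,0,0],[0.0264,-0.0406,0,0,0,0],[0.0264,-0.0406,0,0,0,0],[0.0264,-0.0406,0,0,0,0]]]}}

```text
clock: 5.32
position: [0.4588, -0.2225, 0.2102]
ee_rot: [0.181, -3.136, -0.001]
force: [0.4, -0.9, -2.6]
width: 0.674
gripper_force: 35.0
```

{"api": "arm_command", "payload": {"targets": [[[0.0264,-0.0406,0,0,0,0],[0.0264,-0.0406,0,0,0,0],[0.0264,-0.0406,0.03,0,0,0],[0,0,0.03,0,0,0],[0,0,0.03,0,0,0],[0,0,0,0,0,0]]]}}

```text
clock: 6.08
position: [0.3936, -0.3502, 0.1185]
ee_rot: [0.18, -3.132, -0.005]
force: [-0.4, 0.4, -1.5]
width: 0.678
gripper_force: 35.0
```

Run:
```python
from h import *
go([.3956,-.3516,.036],96.6)
im,T=cam('top');save(im,'t3.png');P=cloud(im,T)
m=np.zeros(P.shape[:2],bool);m[160:310,330:440]=1
t=P[m&(P[...,2]>.012)&(P[...,2]<.026)];r=cv2.minAreaRect((t[:,:2]*1000).astype(np.float32));print(r)
hsv=cv2.cvtColor(im['pixels'],cv2.COLOR_RGB2HSV);w=m&(hsv[...,1]>90)&(P[...,2]>.06)&(P[...,2]<.14)
q=P[w];print(len(q),cv2.minAreaRect((q[:,:2]*1000).astype(np.float32)), np.percentile(q[:,2],[5,50,95]))
n=q[q[:,0]>.46];print('handle pts',len(n),np.polyfit(n[:,0],n[:,2],1),np.degrees(np.arctan(np.polyfit(n[:,0],n[:,1],1)[0])),n[:,0].max())
```

```text
pos [ 0.3936 -0.3502  0.1185] ycur 96.6 turn z -0.0 shift after turn [-0.0021 -0.0019  0.0825] shift before turn [-0.0021 -0.0019  0.0825] tiltfix [ 0.004 -0.004  0.   ] j [ 0.42  0.43  0.27  1.97 -0.16  0.76  2.48] t 6.08
((460.72662353515625, -312.0198974609375), (193.21621704101562, 315.2751159667969), 66.9900894165039)
437 ((417.44561767578125, -307.6958923339844), (157.25460815429688, 249.9991912841797), 50.43098831176758) [0.11521993 0.12564396 0.1350195 ]
handle pts 284 [-0.01278403  0.13139626] 6.031137225683206 0.5586185182040655
```

{"api": "arm_command", "payload": {"targets": [[[-0.001,-0.001,0.03,0,0,0],[-0.001,-0.001,0.025,0,0,0],[0,0,0.015,0,0,0],[0,0,0.007,0,0,0],[0,0,0.003,0,0,0],[0,0,0.001,0,0,0],[0,0,0,0,0,0]]]}}

```text
clock: 7.0
position: [0.3978, -0.3534, 0.0402]
ee_rot: [-0.181, 3.136, -0.001]
force: [0.4, 0.7, -2.1]
width: 0.673
gripper_force: 35.0
```

{"api": "arm_command", "payload": {"targets": [[[0,0,0.002,0,0,0],[0,0,0.001,0,0,0],[0,0,0.001,0,0,0],[0,0,0,0,0,0]]]}}

```text
clock: 7.5
position: [0.3976, -0.3532, 0.0362]
ee_rot: [-0.181, 3.136, 0.0]
force: [-0.9, 1.1, 5.5]
width: 0.676
gripper_force: 35.0
```

{"api": "arm_command", "payload": {"targets": [[[0,0,0,0,0,0],[0,0,0,0,0,0],[0,0,0,0,0,0],[0,0,-0.02,0,0,0],[0,0,-0.04,0,0,0],[0,0,-0.05,0,0,0],[0,0,-0.05,0,0,0],[0,0,0,0,0,0]]], "jaw": 0.08}}

```text
clock: 8.5
position: [0.3993, -0.3548, 0.1995]
ee_rot: [-0.18, 3.13, -0.007]
force: [-0.0, -0.1, -0.9]
width: 0.872
gripper_force: 0.0
```

Run:
```python
from h import *
im,T=cam('top');save(im,'t4.png');P=cloud(im,T);np.savez('top2.npz',px=im['pixels'],P=P)
m=np.zeros(P.shape[:2],bool);m[120:245,225:330]=1
def reg(mm,n):
    q=P[mm];print(n,len(q),np.round(q.mean(0),4),[np.round(v,1) for v in cv2.minAreaRect((q[:,:2]*1000).astype(np.float32))])
top=m&(P[...,2]>.088)&(P[...,2]<.112)
nl,lab,st,ce=cv2.connectedComponentsWithStats(top.astype(np.uint8))
for i in range(1,nl):
    if st[i,4]>15:reg(lab==i,'comp%d'%i)
e=m&(P[...,2]>.034)&(P[...,2]<.046)
nl,lab,st,ce=cv2.connectedComponentsWithStats(e.astype(np.uint8));i=1+np.argmax(st[1:,4])
cn=max(cv2.findContours((lab==i).astype(np.uint8),0,cv2.CHAIN_APPROX_NONE)[0],key=len)
hull=cv2.convexHull(cn)[:,0];q=P[hull[:,1],hull[:,0],:2];print('disc',np.round(np.array(cv2.minEnclosingCircle((q*1000).astype(np.float32))[0]),1),cv2.fitEllipse((q*1000).astype(np.float32)))
rr=np.hypot(P[...,0]-.567,P[...,1]+.011)
h=m&(P[...,2]>.030)&(P[...,2]<.05)&(rr>.12)&(P[...,0]>.65);reg(h,'housing')
# mallet in tray
m[:]=0;m[160:310,330:440]=1;hsv=cv2.cvtColor(im['pixels'],cv2.COLOR_RGB2HSV)
q=P[m&(P[...,2]>.054)&(P[...,2]<.07)];print('head',len(q),cv2.minAreaRect((q[:,:2]*1000).astype(np.float32)))
th=np.radians(18.6)
go([.4527-.0085*np.sin(th),.3408+.0085*np.cos(th),.16],90+18.6)
```

```text
comp1 115 [0.5661 0.0216 0.1002] [array([567.5,  21.9]), array([13.9, 59.4]), np.float64(88.3)]
comp2 116 [ 0.5636 -0.0439  0.0998] [array([564.5, -44. ]), array([14. , 58.9]), np.float64(88.8)]
comp3 52 [ 0.5623 -0.0955  0.099 ] [array([562.6, -95.9]), array([19.3, 21.1]), np.float64(46.9)]
disc [601.2 -20.5] ((592.879638671875, -19.945209503173828), (218.3843994140625, 287.366943359375), 72.24917602539062)
housing 131 [ 0.71   -0.0536  0.0374] [array([711.4, -54.1]), array([31.1, 60.1]), np.float64(70.0)]
head 302 ((359.6799621582031, -275.4267578125), (90.76026153564453, 230.6927490234375), 13.2448091506958)
pos [ 0.3984 -0.3538  0.1973] ycur 96.6 turn z -0.209 shift after turn [-0.2729  0.6496  0.0361] shift before turn [-0.1319  0.6921  0.0361] tiltfix [-0.002  0.003  0.   ] j [ 0.39  0.34  0.31  1.88 -0.13  0.94  2.44] t 8.55
```

View pics/t4.png

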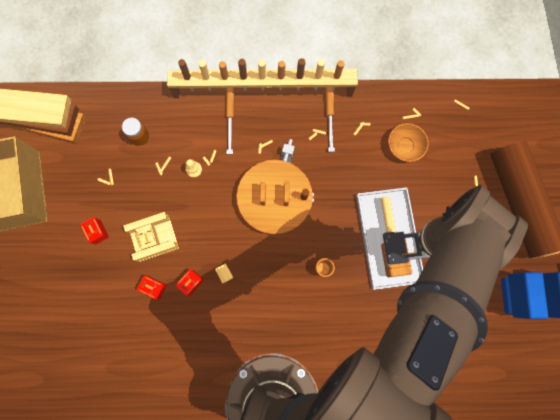

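{"api": "arm_command", "payload": {"targets": [[[-0.0095,0.05,0,0,0,0],[-0.0095,0.05,0,0,0,0],[-0.0095,0.05,0,0,0,0],[-0.0095,0.05,0,0,0,0],[-0.0095,0.05,0,0,0,0],[-0.0095,0.05,0,0,0,0],[-0.0095,0.05,0,0,0,0],[-0.0095,0.05,0,0,0,0],[-0.0095,0.05,0,0,0,0],[-0.0095,0.05,0,0,0,0]]]}}

```text
clock: 9.8
position: [0.4336, 0.1558, 0.1944]
ee_rot: [0.181, -3.134, 0.001]
force: [1.1, 0.5, 0.4]
width: 0.875
gripper_force: 0.0
```

{"api": "arm_command", "payload": {"targets": [[[-0.0095,0.05,0,0,0,0],[-0.0095,0.05,0,0,0,0],[-0.0095,0.05,0,0,0,0],[-0.0095,0.042,0,0,0,0],[0,0,0,0,0,-0.105],[0,0,0,0,0,-0.104],[0,0,0,0,0,0]]]}}

```text
clock: 10.68
position: [0.4495, 0.349, 0.1941]
ee_rot: [0.506, -3.098, 0.002]
force: [-0.1, -0.8, 0.6]
width: 0.869
gripper_force: 0.0
```

Run:
```python
from h import *
go([.4500,.3489,.036],90+18.6)
im,T=cam('wrist');P=cloud(im,T)
m=(P[...,2]>.045)&(P[...,2]<.065)&(np.hypot(P[...,0]-.4527,P[...,1]-.3408)<.09)
g=P[m];r=cv2.minAreaRect((g[:,:2]*1000).astype(np.float32));print(r)
for a in (18.0,18.6):
  th=np.radians(a);ex=np.array([np.cos(th),np.sin(th)]);ey=np.array([-ex[1],ex[0]])
  x=(g[:,:2]-[.4527,.3408])@ex;y=(g[:,:2]-[.4527,.3408])@ey
  b=abs(x)<.026;print(np.percentile(y[b],[1,3,50,97,99]),np.percentile(x,[.5,99.5]))
# block ends: top-surface gap
  bb=abs(y-.0085)<.015;print(np.histogram(x[bb&(abs(x)<.045)],np.arange(-.045,.046,.002))[0])
u8=im['pixels'].copy();cv2.imwrite('pics/w5.png',cv2.resize(u8[:,:,::-1],None,fx=1,fy=1))
```

```text
pos [0.4495 0.349  0.1941] ycur 108.5 turn z -0.001 shift after turn [-8.000e-04 -1.000e-04  1.581e-01] shift before turn [-8.000e-04 -1.000e-04  1.581e-01] tiltfix [-0.001 -0.003 -0.   ] j [-0.68  0.4  -0.1   1.77  0.05  0.98  1.1 ] t 10.68
((453.939697265625, 341.2711181640625), (103.04367065429688, 119.82693481445312), 18.372175216674805)
[-0.01305518 -0.01216535  0.00847599  0.02898415  0.02986738] [-0.05013477  0.05231442]
[102  92 116  90 104  97  20   0 106 115  97 100  92 113  98  83  98  96
  88  96  91  92  82  93  86  91  93  95  84  98  62  96  78  90  94  74
  94  80  15  85 150  77  88  73  85]
[-0.01309486 -0.01211338  0.00856643  0.02903136  0.0299564 ] [-0.050089    0.05225194]
[ 90 104 115  81 114  86  31   0 106 115  86 110  83 112  96  89  91  96
  92 100  88  90  87  89  92  85  96  94  84  97  58  98  83  83  97  77
  87  82  23  55 176  84  84  76  89]
```

View pics/w5.png

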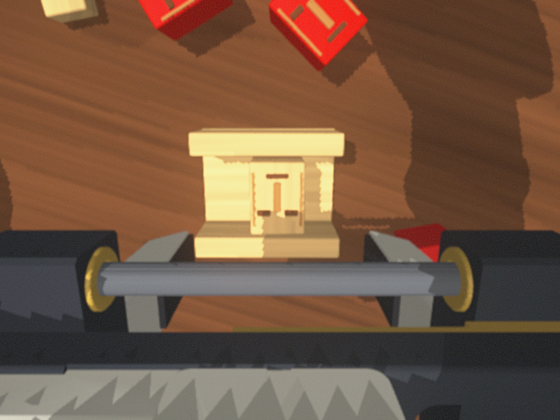

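The wrist view shows the block centred at about (277,197) between the rails, squared up with the jaws.

{"api": "arm_command", "payload": {"targets": [[[0,0,0.04,0,0,0],[0,0,0.04,0,0,0],[0,0,0.035,0,0,0],[0,0,0.025,0,0,0],[0,0,0.012,0,0,0],[0,0,0.004,0,0,0],[0,0,0,0,0,0]]]}}

```text
clock: 11.6
position: [0.4505, 0.3497, 0.0402]
ee_rot: [-0.506, 3.1, 0.001]
force: [-0.1, 0.5, 0.1]
width: 0.873
gripper_force: 0.0
```

{"api": "arm_command", "payload": {"targets": [[[0,0,0,0,0,0],[0,0,0,0,0,0],[0,0,0,0,0,0],[0,0,0,0,0,0],[0,0,0,0,0,0],[0,0,0,0,0,0]]], "jaw": 0.025, "newtons": 15}}

```text
clock: 12.35
position: [0.4502, 0.3494, 0.0399]
ee_rot: [-0.507, 3.1, -0.0]
force: [-1.0, -1.6, 3.9]
width: 0.478
gripper_force: 15.0
```

{"api": "arm_command", "payload": {"targets": [[[0,0,-0.01,0,0,0],[0,0,-0.02,0,0,0],[0,0,-0.03,0,0,0],[0,0,-0.03,0,0,0],[0,0,-0.01,0,0,0],[0,0,0,0,0,0]]]}}

```text
clock: 13.1
position: [0.4503, 0.3496, 0.14]
ee_rot: [-0.507, 3.1, 0.001]
force: [0.1, -0.3, -1.4]
width: 0.478
gripper_force: 15.0
```

Run:
```python
from h import *
go([.5,.20,.15],108.6)
im,T=cam('top');P=cloud(im,T)
m=np.zeros(P.shape[:2],bool);m[60:400,60:345]=1
# free region list: tall stuff
q=P[m&(P[...,2]>.012)&(P[...,2]<.1)]
for x0 in np.arange(.3,.75,.05): print(round(x0,2),[int(((abs(q[:,0]-x0-.025)<.025)&(abs(q[:,1]-y0-.025)<.025)).sum()) for y0 in np.arange(.05,.5,.05)])
```

```text
pos [0.4503 0.3496 0.14  ] ycur 108.6 turn z -0.0 shift after turn [ 0.0006 -0.1577 -0.01  ] shift before turn [ 0.0005 -0.1577 -0.01  ] tiltfix [ 0.     0.001 -0.   ] j [-0.68  0.46 -0.1   1.83  0.06  0.86  1.09] t 13.1
0.3 [0, 112, 19, 307, 35, 2, 0, 0, 0]
0.35 [0, 74, 12, 15, 0, 0, 0, 0, 0]
0.4 [0, 0, 0, 0, 115, 103, 0, 0, 0]
0.45 [44, 0, 0, 0, 0, 3, 0, 0, 0]
0.5 [234, 0, 0, 0, 22, 11, 0, 0, 0]
0.55 [279, 0, 0, 0, 0, 0, 0, 0, 0]
0.6 [175, 0, 0, 82, 0, 0, 0, 0, 0]
0.65 [4, 0, 0, 112, 2, 0, 0, 0, 0]
0.7 [0, 46, 0, 0, 0, 0, 130, 59, 0]
```

{"api": "arm_command", "payload": {"targets": [[[0,-0.04,0,0,0,0],[0,-0.04,0,0,0,0],[0,-0.04,0,0,0,0],[0,-0.035,0.02,0,0,0],[0,0,0.04,0,0,0],[0,0,0.025,0,0,0],[0,0,0.012,0,0,0],[0,0,0.005,0,0,0],[0,0,0.002,0,0,0],[0,0,0,0,0,0]]]}}

```text
clock: 14.4
position: [0.4999, 0.2028, 0.0363]
ee_rot: [-0.507, 3.099, 0.0]
force: [-0.0, -0.2, -0.6]
width: 0.475
gripper_force: 15.0
```

{"api": "arm_command", "payload": {"targets": [[[0,0,0.001,0,0,0],[0,0,0.001,0,0,0],[0,0,0,0,0,0]]]}}

```text
clock: 14.78
position: [0.4997, 0.2026, 0.0339]
ee_rot: [-0.507, 3.1, 0.0]
force: [-0.2, -0.3, -0.7]
width: 0.479
gripper_force: 15.0
```

{"api": "arm_command", "payload": {"targets": [[[0,0,0.001,0,0,0],[0,0,0.0005,0,0,0],[0,0,0,0,0,0]]]}}

```text
clock: 15.15
position: [0.4998, 0.2027, 0.0337]
ee_rot: [-0.507, 3.099, 0.0]
force: [-5.9, -3.0, 19.2]
width: 0.48
gripper_force: 15.0
```

{"api": "arm_command", "payload": {"targets": [[[0,0,0,0,0,0],[0,0,0,0,0,0],[0,0,0,0,0,0],[0,0,-0.01,0,0,0],[0,0,-0.03,0,0,0],[0,0,-0.04,0,0,0],[0,0,-0.04,0,0,0.157],[0,0,-0.02,0,0,0.157],[0,0,-0.01,0,0,0.157],[0,0,0,0,0,0.157]]], "jaw": 0.0918}}

```text
clock: 16.4
position: [0.5, 0.2029, 0.184]
ee_rot: [0.483, 3.102, 0.003]
force: [-0.7, -1.0, -0.1]
width: 0.997
gripper_force: 0.0
```

{"api": "arm_command", "payload": {"targets": [[[0,0,0,0,0,0.157],[0,0,0,0,0,0.157],[0,0,0,0,0,0.157],[0,0,0,0,0,0.157],[0,0,0,0,0,0.157],[0,0,0,0,0,0.157],[0,0,0,0,0,0]]]}}

```text
clock: 17.27
position: [0.4994, 0.2028, 0.1827]
ee_rot: [1.831, 2.553, 0.001]
force: [-0.8, 0.6, -0.3]
width: 1.003
gripper_force: 0.0
```

Run:
```python
from h import *
im,T=cam('wrist');save(im,'w6.png');P=cloud(im,T)
m=(P[...,2]>.04)&(P[...,2]<.058)&(np.hypot(P[...,0]-.5,P[...,1]-.203)<.06)
g=P[m];r=cv2.minAreaRect((g[:,:2]*1000).astype(np.float32));print(len(g),r,np.median(g[:,2]))
im,T=cam('top');P=cloud(im,T)
m=(P[...,2]>.04)&(P[...,2]<.058)&(np.hypot(P[...,0]-.5,P[...,1]-.203)<.06)
g=P[m];r=cv2.minAreaRect((g[:,:2]*1000).astype(np.float32)) if len(g)>5 else 0;print(len(g),r)
go([.4998,.2027,.034],18.6)
```

```text
4241 ((500.7613525390625, 204.57894897460938), (60.05333709716797, 43.422550201416016), 18.573192596435547) 0.05007821308965216
51 ((505.636962890625, 187.75599670410156), (59.13213348388672, 8.34061336517334), 19.17829132080078)
pos [0.4995 0.2027 0.1826] ycur 18.8 turn z 0.004 shift after turn [-1.000e-04  3.000e-04  1.486e-01] shift before turn [-1.000e-04  3.000e-04  1.486e-01] tiltfix [ 0. -0. -0.] j [-0.7   0.36  0.29  1.88 -0.13  0.91 -0.03] t 17.38
```

View pics/w6.png

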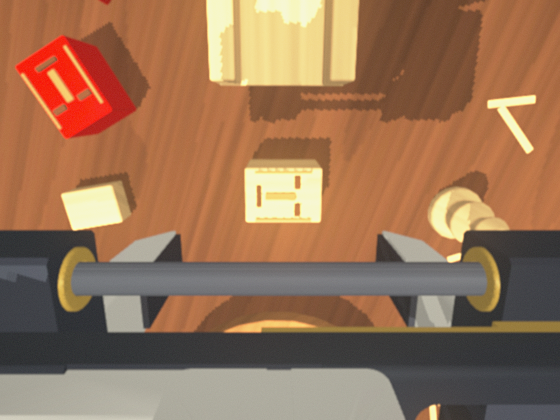

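The block is centred at about (284,193) and square to the jaws, with the figure clear of the fingers at (465,220).

{"api": "arm_command", "payload": {"targets": [[[0.0014,0.0018,0.03,0,0,0],[0,0,0.04,0,0,0],[0,0,0.035,0,0,0],[0,0,0.025,0,0,0],[0,0,0.013,0,0,0],[0,0,0.006,0,0,0],[0,0,0,0,0,0]]]}}

```text
clock: 18.25
position: [0.5011, 0.2046, 0.0336]
ee_rot: [1.832, 2.552, 0.001]
force: [-0.3, 0.3, 0.4]
width: 1.0
gripper_force: 0.0
```

{"api": "arm_command", "payload": {"targets": [[[0,0,0,0,0,0],[0,0,0,0,0,0],[0,0,0,0,0,0],[0,0,0,0,0,0],[0,0,0,0,0,0]]], "jaw": 0.045}}

```text
clock: 18.88
position: [0.501, 0.2046, 0.0335]
ee_rot: [1.833, 2.551, 0.001]
force: [-1.1, 0.1, 3.6]
width: 0.653
gripper_force: 15.0
```

{"api": "arm_command", "payload": {"targets": [[[0,0,-0.01,0,0,0],[0,0,-0.03,0,0,0],[0,0,-0.04,0,0,0],[0,0,-0.04,0,0,0.121],[0,0,-0.02,0,0,0.121],[0,0,-0.01,0,0,0.122],[0,0,0,0,0,0]]]}}

```text
clock: 19.75
position: [0.501, 0.2046, 0.1842]
ee_rot: [2.263, 2.178, 0.002]
force: [-0.1, -0.0, -1.8]
width: 0.651
gripper_force: 15.0
```

Run:
```python
from h import *
go([.566,-.011,.15],-2.3)
```

```text
pos [0.501  0.2046 0.1842] ycur -2.2 turn z 0.002 shift after turn [-0.2129  0.0736  0.0341] shift before turn [-0.213   0.0731  0.0341] tiltfix [ 0.001 -0.001 -0.   ] j [-0.78  0.37  0.39  1.88 -0.18  0.92 -0.35] t 19.75
```

{"api": "arm_command", "payload": {"targets": [[[-0.0426,0.0147,0,0,0,0],[-0.0426,0.0147,0,0,0,0],[-0.0426,0.0147,0,0,0,0],[-0.0426,0.0147,0,0,0,0],[-0.0426,0.0147,0,0,0,0],[0,0,0.015,0,0,0],[0,0,0.012,0,0,0],[0,0,0,0,0,0]]]}}

```text
clock: 20.75
position: [0.5646, -0.0098, 0.1547]
ee_rot: [-2.259, -2.179, 0.003]
force: [0.0, 1.0, -0.8]
width: 0.652
gripper_force: 15.0
```

Run:
```python
from h import *
go([.566,-.011,.075],-2.3)
im,T=cam('wrist');P=cloud(im,T);save(im,'w7.png')
def reg(lo,hi,r,n):
    m=(P[...,2]>lo)&(P[...,2]<hi)&(np.hypot(P[...,0]-.566,P[...,1]+.011)<r)
    nl,lab,st,ce=cv2.connectedComponentsWithStats(m.astype(np.uint8))
    for i in range(1,nl):
        if st[i,4]>150:
            q=P[lab==i];print(n,len(q),q.mean(0).round(4),[np.round(v,1) for v in cv2.minAreaRect((q[:,:2]*1000).astype(np.float32))])
reg(.096,.105,.11,'cheek/knob');reg(.166,.182,.06,'block top')
```

```text
pos [ 0.5646 -0.0098  0.1547] ycur -2.1 turn z 0.004 shift after turn [-0.0012  0.0017  0.0797] shift before turn [-0.0012  0.0017  0.0797] tiltfix [-0.003 -0.     0.   ] j [-0.38  0.45  0.42  1.86 -0.23  0.89  0.11] t 20.75
cheek/knob 2695 [0.5691 0.0218 0.0998] [array([569.1,  21.6]), array([13.8, 60.1]), np.float64(87.9)]
block top 4418 [0.5634 0.0076 0.1708] [array([563.4,   6.2]), array([11.5, 61.9]), np.float64(87.5)]
block top 161 [0.5245 0.0032 0.168 ] [array([524.4,   2.8]), array([ 2. , 14.4]), np.float64(87.1)]
block top 155 [6.020e-01 3.000e-04 1.678e-01] [array([6.022e+02, 3.000e-01]), array([ 1.3, 14.1]), np.float64(89.6)]
block top 5455 [ 0.5626 -0.0174  0.1724] [array([562.6, -15.7]), array([20.5, 65.4]), np.float64(87.5)]
```

View pics/w7.png

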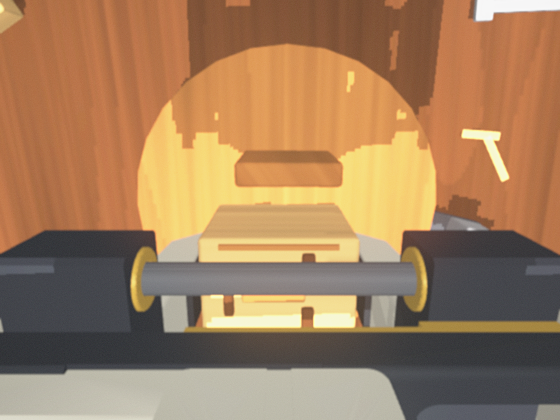

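The cheek appears at (289,168) and the block below it is parallel, a few millimetres short along the channel (to the left).

{"api": "arm_command", "payload": {"targets": [[[-0.0014,0.003,0,0,0,0.003],[0,0,0.012,0,0,0],[0,0,0.015,0,0,0],[0,0,0.018,0,0,0],[0,0,0.015,0,0,0],[0,0,0.01,0,0,0],[0,0,0.004,0,0,0],[0,0,0.002,0,0,0],[0,0,0,0,0,0]]]}}

```text
clock: 21.92
position: [0.5691, -0.0128, 0.0805]
ee_rot: [2.267, 2.174, 0.001]
force: [-0.2, -0.6, -0.7]
width: 0.654
gripper_force: 15.0
```

{"api": "arm_command", "payload": {"targets": [[[0.0012,-0.001,0.002,0,0,0],[0,0,0.002,0,0,0],[0,0,0.001,0,0,0],[0,0,0.001,0,0,0],[0,0,0,0,0,0]]]}}

```text
clock: 22.55
position: [0.5679, -0.0115, 0.0742]
ee_rot: [-2.268, -2.174, 0.0]
force: [0.3, 0.5, -0.6]
width: 0.651
gripper_force: 15.0
```

{"api": "arm_command", "payload": {"targets": [[[0,0,0.001,0,0,0],[0,0,0.0005,0,0,0],[0,0,0,0,0,0]]]}}

```text
clock: 22.92
position: [0.568, -0.0116, 0.0735]
ee_rot: [-2.268, -2.174, -0.001]
force: [-2.9, 1.0, 8.0]
width: 0.652
gripper_force: 15.0
```

{"api": "arm_command", "payload": {"targets": [[[0,0,0,0,0,0],[0,0,0,0,0,0],[0,0,0,0,0,0],[0,0,-0.01,0,0,0],[0,0,-0.03,0,0,0],[0,0,-0.04,0,0,0],[0,0,-0.04,0,0,0],[0,0,0,0,0,0]]], "jaw": 0.0918}}

```text
clock: 23.92
position: [0.5699, -0.0118, 0.1964]
ee_rot: [2.265, 2.171, 0.008]
force: [-0.5, 0.5, 0.7]
width: 1.001
gripper_force: 0.0
```

Run:
```python
from h import *
im,T=cam('wrist');P=cloud(im,T);save(im,'w8.png')
def reg(lo,hi,r,n):
    m=(P[...,2]>lo)&(P[...,2]<hi)&(np.hypot(P[...,0]-.566,P[...,1]+.011)<r)
    nl,lab,st,ce=cv2.connectedComponentsWithStats(m.astype(np.uint8))
    for i in range(1,nl):
        if st[i,4]>80:
            q=P[lab==i];print(n,len(q),q.mean(0).round(4),[np.round(v,1) for v in cv2.minAreaRect((q[:,:2]*1000).astype(np.float32))])
reg(.096,.105,.11,'cheek/knob');reg(.084,.0945,.06,'block top')
im,T=cam('top');P=cloud(im,T);reg(.096,.105,.11,'Tcheek/knob');reg(.084,.0945,.06,'Tblock top')
go([.5627,-.0958,.078],-2.3)
```

```text
cheek/knob 1903 [0.5689 0.0216 0.0997] [array([569.2,  21.1]), array([14.3, 60. ]), np.float64(87.6)]
cheek/knob 1566 [ 0.5667 -0.0435  0.0997] [array([566.6, -44. ]), array([13.7, 59.1]), np.float64(87.5)]
cheek/knob 554 [ 0.5646 -0.0944  0.0993] [array([564.5, -94.6]), array([21.2, 18.3]), np.float64(0.7)]
block top 165 [0.5697 0.0281 0.0891] [array([569.2,  28.1]), array([ 0.6, 57.6]), np.float64(88.0)]
block top 5004 [ 0.566  -0.0112  0.0901] [array([566. , -12.2]), array([43.9, 60.1]), np.float64(87.6)]
block top 421 [ 0.5667 -0.0378  0.0894] [array([566.8, -37.7]), array([ 1.7, 58.6]), np.float64(87.7)]
pos [ 0.5679 -0.0114  0.1932] ycur -2.4 turn z -0.002 shift after turn [-0.0846 -0.0019  0.1152] shift before turn [-0.0846 -0.0018  0.1152] tiltfix [ 0.001 -0.    -0.   ] j [-0.4   0.41  0.45  1.81 -0.21  0.97  0.09] t 24.02
```

View pics/w8.png

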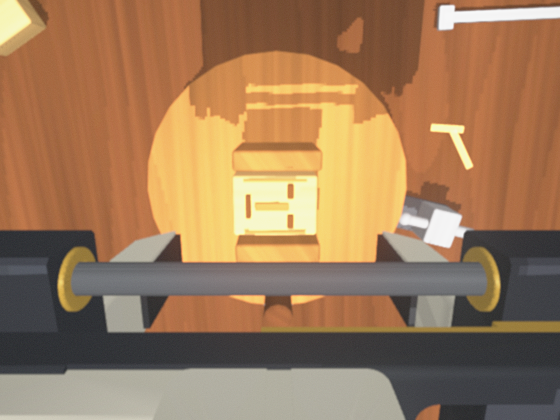

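The block sits between the cheeks at (276,205), flush with their ends. The knob is at (278,308) and the housing is on the right at (432,220).

{"api": "arm_command", "payload": {"targets": [[[-0.042,-0.0005,0,0,0,0],[-0.0428,-0.0005,0,0,0,0],[0,0,0.03,0,0,0],[0,0,0.04,0,0,0],[0,0,0.03,0,0,0],[0,0,0.015,0,0,0],[0,0,0,0,0,0]]]}}

```text
clock: 24.9
position: [0.5624, -0.0962, 0.0766]
ee_rot: [-2.266, -2.173, 0.003]
force: [-0.5, 0.0, 0.7]
width: 0.999
gripper_force: 0.0
```

{"api": "arm_command", "payload": {"targets": [[[0,0,0,0,0,0],[0,0,0,0,0,0],[0,0,0,0,0,0],[0,0,0,0,0,0],[0,0,0,0,0,0],[0,0,0,0,0,0],[0,0,0,0,0,0]]], "jaw": 0.01, "newtons": 25}}

```text
clock: 25.78
position: [0.5636, -0.0962, 0.0777]
ee_rot: [2.267, 2.174, 0.0]
force: [1.0, 0.0, 0.5]
width: 0.285
gripper_force: 0.2
```

{"api": "arm_command", "payload": {"targets": [[[0,0,0,0,0,0],[0,0,0,0,0,0],[0.0004,0.0085,0,0,0,-0.1],[0.0004,0.0085,0,0,0,-0.1],[0.0004,0.0085,0,0,0,-0.1]]]}}

```text
clock: 26.4
position: [0.5887, -0.0945, 0.0778]
ee_rot: [1.914, 2.49, -0.001]
force: [1.3, -1.7, 1.5]
width: 0.233
gripper_force: 25.0
```

{"api": "arm_command", "payload": {"targets": [[[0.0004,0.0085,0,0,0,-0.1],[0.0004,0.0085,0,0,0,-0.1],[0.0004,0.0085,0,0,0,-0.1],[0.0004,0.0085,0,0,0,-0.1],[0.0004,0.0085,0,0,0,-0.1],[0.0004,0.0085,0,0,0,-0.1],[0.0004,0.0085,0,0,0,-0.1],[0,0,0,0,0,0]]]}}

```text
clock: 27.4
position: [0.6381, -0.0617, 0.0779]
ee_rot: [0.945, 2.993, -0.001]
force: [5.1, -5.3, -1.6]
width: 0.232
gripper_force: 25.0
```

```bash
cat > chk.py <<'E'
from h import *
s=arm.observe();p=s['position'];print('pos',p.round(4),'TCP az',np.degrees(np.arctan2(p[1]+.0112,p[0]-.567)).round(1),'r',np.hypot(p[1]+.0112,p[0]-.567).round(4),'F',np.round(s['force'],1),s['gripper_force'],'j',np.round(s['joints'],2),s['clock'])
go([.567,-.0112,.15],70)
for n in('wrist','top'):
    im,T=cam(n);save(im,n+'_c.png');P=cloud(im,T)
    def reg(lo,hi,r0,r1,nm):
        rr=np.hypot(P[...,0]-.567,P[...,1]+.0112)
        m=(P[...,2]>lo)&(P[...,2]<hi)&(rr<r1)&(rr>r0)
        nl,lab,st,ce=cv2.connectedComponentsWithStats(m.astype(np.uint8))
        for i in range(1,nl):
            if st[i,4]>40:
                q=P[lab==i];print(n,nm,len(q),q.mean(0).round(4),[np.round(v,1) for v in cv2.minAreaRect((q[:,:2]*1000).astype(np.float32))])
    reg(.096,.105,0,.1,'cheek/knob');reg(.084,.0945,0,.05,'block');reg(.032,.046,.125,.185,'housing')
E
python3 chk.py
```

```text
pos [ 0.6381 -0.0617  0.0779] TCP az -35.4 r 0.0872 F [ 5.1 -5.3 -1.6] 24.999214813287836 j [-0.07  0.63  0.12  1.71 -0.09  0.81  1.05] 27.4
pos [ 0.6381 -0.0617  0.0779] ycur 55.0 turn z -0.263 shift after turn [ 0.0838  0.0231 -0.0724] shift before turn [ 0.087   0.0005 -0.0724] tiltfix [ 0.     0.003 -0.   ] j [-0.07  0.63  0.12  1.71 -0.09  0.81  1.05] t 27.4
wrist cheek/knob 7648 [ 0.5944 -0.0309  0.0998] [array([594.7, -31.1]), array([60.2, 14.3]), np.float64(54.1)]
wrist cheek/knob 1562 [ 0.6393 -0.0634  0.1005] [array([639.7, -63.5]), array([26.2, 15.2]), np.float64(55.2)]
wrist block 21802 [ 0.5692 -0.0147  0.0902] [array([569.6, -15.2]), array([60.3, 39.1]), np.float64(53.8)]
wrist block 342 [ 0.5889 -0.0271  0.0896] [array([589., -27.]), array([55.8,  0.2]), np.float64(54.0)]
```

{"api": "arm_command", "payload": {"targets": [[[0,0.0085,0,0,0,-0.1],[0,0.0085,0,0,0,-0.1],[0.0002,0.0085,0,0,0,-0.1],[0,0,0,0,0,0],[0,0,0,0,0,0]]]}}

```text
clock: 28.12
position: [0.65, -0.0374, 0.0779]
ee_rot: [0.491, 3.101, 0.002]
force: [5.6, 1.0, -3.7]
width: 0.232
gripper_force: 25.0
```

```bash
python3 chk.py
```

```text
pos [ 0.65   -0.0374  0.0779] TCP az -17.5 r 0.087 F [ 5.6  1.  -3.7] 25.000349200199707 j [-0.05  0.64  0.04  1.68 -0.03  0.82  1.26] 28.125
pos [ 0.65   -0.0374  0.0779] ycur 72.0 turn z 0.035 shift after turn [ 0.0868 -0.0037 -0.0723] shift before turn [ 0.0869 -0.0006 -0.0723] tiltfix [0.001 0.002 0.   ] j [-0.05  0.64  0.04  1.68 -0.03  0.82  1.26] t 28.12
wrist cheek/knob 7628 [ 0.5991 -0.0215  0.0998] [array([599.5, -21.6]), array([60.4, 14.3]), np.float64(72.5)]
wrist cheek/knob 1580 [ 0.6519 -0.0381  0.1004] [array([652.4, -38.2]), array([26.2, 15.5]), np.float64(71.9)]
wrist block 21891 [ 0.5699 -0.0142  0.0902] [array([570.6, -14.4]), array([60.8, 39.1]), np.float64(72.2)]
wrist block 331 [ 0.5928 -0.0194  0.0895] [array([592.8, -19.4]), array([55.7,  0.3]), np.float64(72.6)]
wrist housing 319 [ 0.6998 -0.0504  0.036 ] [array([699.7, -51.5]), array([29.9,  3.2]), np.float64(73.4)]
```

{"api": "arm_command", "payload": {"targets": [[[0,0,0,0,0,0],[0,0,0,0,0,0],[0,0,0,0,0,0],[0,0,0,0,0,0],[0,0,-0.03,0,0,0],[0,0,-0.05,0,0,0],[0,0,-0.05,0,0,0],[0,0,-0.04,0,0,0],[0,0,0,0,0,0]]], "jaw": 0.07}}

```text
clock: 29.35
position: [0.6507, -0.0382, 0.2516]
ee_rot: [0.489, 3.097, 0.002]
force: [-0.4, -0.1, -0.8]
width: 0.763
gripper_force: 0.0
```

```bash
python3 chk.py
```

```text
pos [ 0.6507 -0.0382  0.2516] TCP az -17.9 r 0.088 F [-0.4 -0.1 -0.8] 0.0 j [-0.06  0.47  0.05  1.5  -0.03  1.16  1.26] 29.35
pos [ 0.6507 -0.0382  0.2516] ycur 72.1 turn z 0.036 shift after turn [ 0.0885 -0.0035  0.1011] shift before turn [ 0.0886 -0.0003  0.1011] tiltfix [ 0.002  0.006 -0.   ] j [-0.06  0.47  0.05  1.5  -0.03  1.16  1.26] t 29.35
wrist cheek/knob 1620 [ 0.5369 -0.0022  0.0997] [array([536.6,  -1.9]), array([60. , 14.4]), np.float64(72.9)]
wrist cheek/knob 1327 [ 0.5994 -0.0216  0.0998] [array([599.5, -21.7]), array([59.2, 14. ]), np.float64(73.1)]
wrist cheek/knob 511 [ 0.6488 -0.0366  0.0994] [array([649.2, -36.5]), array([21., 21.]), np.float64(73.5)]
wrist block 156 [ 0.5434 -0.0035  0.0894] [array([543.1,  -4. ]), array([58.5,  0.8]), np.float64(72.6)]
wrist block 4252 [ 0.568  -0.0135  0.0902] [array([567.9, -13.6]), array([59.9, 43.8]), np.float64(72.0)]
wrist housing 966 [ 0.712  -0.0542  0.0371] [array([714.1, -54.5]), array([31.8, 56.1]), np.float64(72.6)]
```

View pics/wrist_c.png

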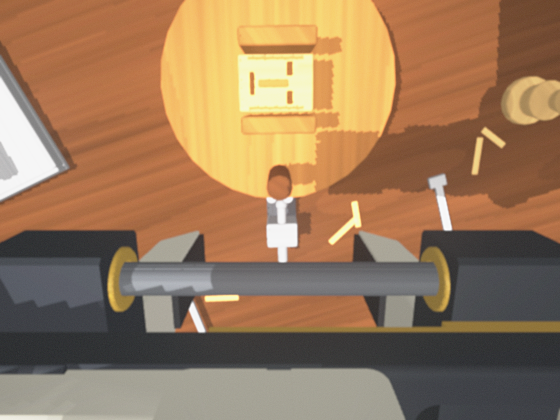

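The knob is at (279,180), in line with the housing at (282,225), and the two rim bumps sit either side of it. The block is still flush at (275,83). I'll check the mallet once before handing in.

Run:
```python
from h import *
im,T=cam('top');P=cloud(im,T);hsv=cv2.cvtColor(im['pixels'],cv2.COLOR_RGB2HSV)
c=np.array([.4463,-.3457]);th=np.radians(6.6);ex=np.array([np.cos(th),np.sin(th)]);ey=np.array([-ex[1],ex[0]])
L=(P[...,:2]-c);x=L@ex;y=L@ey
m=(abs(x)<.15)&(abs(y)<.08)&(P[...,2]>.028)&(P[...,2]<.08)
print(m.sum(),np.percentile(x[m],[.5,99.5]),np.percentile(y[m],[.5,99.5]),'handle top z',np.median(P[m&(x>.0)][:,2]),'head',np.median(P[m&(x<-.03)][:,2]),np.polyfit(x[m&(x>0)],P[m&(x>0)][:,2],1))
s=arm.observe();print(s['clock'],np.round(s['force'],1))
print(arm.sign_off())
```

```text
1293 [-0.11265573  0.1141901 ] [-0.02968586  0.03154744] handle top z 0.043520966863004995 head 0.06071049502430448 [-0.00463604  0.04299482]
29.5 [-0.2 -0.7 -0.6]
the job is handed in; nothing more can be done
None
```

The job is done and handed in at about 29.5 s on the robot's clock: the mallet lies flat inside the tray, the block sits between the cheeks within about 2 mm of centre, and the disc is in the catch to within about 1° by camera; the arm never came near the figure, cup or offcut, though I did not measure them again, and no verdict has been reported.

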